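# Push a lamp housing into the test fixture and start the test

### The arm

A 6-joint arm with a two-finger parallel gripper is mounted at the origin on the work surface. World frame = base frame: x ahead of the robot, y to its left, z up, the work surface at z = 0. Lengths are in m, angles in rad, forces in N, time in s.
With the tool pointing down it reaches from about 0.35 to 0.975 m from the base axis. Payload 4.9 kg.
Tool frame: the origin (TCP) lies at the very end of the fingers, on their centre line; the grasp point (between the pads) lies 19 mm behind it; z points along the fingers, y is the line along which they close (so a half turn about z gives the same grasp; the last joint's range is limited). The gripper opens to 85 mm and grips with 20 to 120 N. Pads are 22 mm wide; open, the fingers measure 114 mm over their backs; the gripper's body (76 mm by 85 mm) begins 54 mm behind the grasp point. The pads swing forward as they close: fully open they stand 13 mm farther back than shut.
Start: joints at [-1.46, 0.053, 1.613, -0, 1.476, -0.119], TCP at [0.142, -0.609, 0.201] pointing down, gripper open.
Joint ranges: [-3.01, 3.01], [-1.01, 2.22], [0.06, 2.58], [-1.02, 4.17], [0.09, 2.62], [-3.14, 3.14]. Speed limits (rad/s): [2.57, 2.57, 3.14, 3.14, 3.14, 3.14].

### API

Orientations are given as a unit quaternion [w, x, y, z].
In Python, from plant import manip gives the robot as it stands.
- The arm moves only by the tool send_rows, never from a script. Its argument "increments" is a list of rows, each an object of numbers: "claw": the closure, from -1 (fully open) to 1 (shut); "dx", "dy", "dz": the shift along the tool's x, y, z in units of 0.5 m (1.0 is 0.5 m); "yaw": the turn about the tool's z in units of 1.5 rad (1.0 is 1.5 rad). A call has 1 to 20 rows; each row is the pose to reach, as a shift and turn from the pose commanded when the call began, along the tool's axes at that moment; what a row does not reach only later rows make up. A row lasts 1/8 s, in which the tool goes at most 62.5 mm and 10.7 degrees, less where a joint would pass 70% of its speed; a pose out of reach is approached as far as the arm can. A call with a number of a shift or a turn outside -1 to 1 is refused whole. A call with a gripper value outside its range is refused whole. The fingers move at their own pace and stop on an object; the grip force is fixed at half the most. Time passes only in rows, so rows that repeat a pose let the fingers close. It gives the time, the measured TCP pose, the force, the opening and the grip force at its end, in the units of the state.
- manip.state(): the state, without advancing time (a new reading comes with each control period).
- manip.grab_frame(name): name is "scene" or "top" or "wrist"; returns the picture (480x640x3 uint8, red, green, blue); there is no depth.
- manip.camera_params(name): a dict with "camera_matrix" (3x3 intrinsics, pixels), "extrinsics" (4x4, takes a point from world to camera coordinates); the wrist camera has in their place "tool_from_camera" (4x4, takes a point from camera to tool coordinates, whose origin is the TCP and whose axes are the flange's). Camera axes: x right, y down, z forward; pixel columns grow to the right and rows downward; lengths in m; the calibration is good to about 2 mm. A picture is of the moment at which its call begins: read the wrist's pose just before it. camera_params takes no time and is no camera call.
- manip.job_done(): hands the job in; it is judged then, once.
The state is a dict: "time": time; "joint_pos": joint angles; "joint_vel": joint speeds; "joint_efforts": joint torques, N m; "tool_pos": TCP position; "tool_rot": TCP orientation; "contact_force": force on the tool from outside, world axes, zero at the start; "ft_torque": the same for the moment, N m; "gripper_width": opening from 0.0 (shut) to 1.0 (fully open); "grasp_force": force on a finger pad.
Only numpy, scipy, OpenCV 4.12 (cv2) and the standard library are available. Lean on these libraries where they do the work, as an engineer would, in place of code of your own. Each camera call takes 0.05 s, during which the arm holds its last target. There are 200 camera calls.

### The job

Push the grey lamp housing along the bench into the corner of the test fixture until it sits flush against both the long back stop and the short side stop, and only then press the green button on the fixture fully down and let it come up again. Push the housing by its outer edge with the fingers: do not lift it, tip it or touch the raised contacts on its top. Leave everything else on the bench where it is, and finish clear of it all.

Things in the scene. Friction and masses are not known exactly. Their poses are not given: they have to be found in the camera images.
- housing: Loose grey plastic lamp housing: slab 88 (x) x 130 (y) x 22 mm high, about 0.2 kg. Origin: centre of its underside, z up. Starts flat on the bench, robot side of the back stop and -y of its place, turned up to 0.3 rad to the fixture. In place, its +x long edge is on the back stop and its +y end on the side stop: origin at (-0.044, -0.065, 0) m in the fixture frame, axes parallel.
- housing_contacts: The raised contacts and bosses fixed on top of the grey housing, 22 to 30 mm above the bench, at least 11 mm inside its outline; same origin and axes as housing. Not to be touched.
- fixture: Fixed; place and yaw (to 0.12 rad) vary. Origin on the bench at the inner corner of its two aluminium stops, 26 mm high, 20 thick; x away from the robot, y to its left. Back stop face: plane x=0, y -0.25 to 0 m. Side stop face: plane y=0, x -0.10 to 0. Blue console 45 mm high: x -0.11 to 0.02, y 0.02 to 0.12. Bare bench inside the corner; painted yellow lines outline the housing's place.
- start_button (a joint): Travel of the green push button on the console: 0 m up, 0.006 m fully down. A spring pushes it back; fully down takes 5 N.
- start_button_top (a point): Centre of the top face of the green button, 30 mm across, on top of the blue console at (-0.05, 0.07) m in the fixture's frame; it is pressed straight down.
- black_housing: A black housing of the same shape and size as the grey one, loose; a bystander. Origin at the centre of its underside.
- glue: A white glue bottle, 40 mm across and 110 mm tall, standing; a bystander. Origin at the centre of its underside.
- tape: A yellow ring of tape, 90 mm across, 25 mm high, lying flat; a bystander. Origin at the centre of its underside.
- carton: A small cardboard carton, 70 x 60 x 55 mm; a bystander. Origin at the centre of its underside.
- screwdriver: A screwdriver about 160 mm long lying along its own x, under 35 mm high, on the robot's side of the console; a bystander. Origin at its underside near mid-length.
- pry_wedge: A flat red pry wedge, about 115 mm long along its x, 32 mm wide and 10 mm high, on the bench beyond the -y end of the back stop; a bystander. Origin at the underside, 45 mm from its narrow end.
Mind the look-alikes: they are no part of the job. What is shaped like the housing but red is not meant.

How it is judged:
By the outcome, as a careful person would: the job done as asked, in the order asked, and still so for the second after the job is handed in, with the robot touching nothing.
It also fails if it takes over 64 s, if anything falls off the work surface, if the arm or the gripper's body presses on something with over 40 N, if the wrist force passes 120 N, or if a joint passes its speed limit or range.

## Working session

There is one attempt and no reset: what is moved stays moved. The work goes in short steps, Python scripts to look and compute and a tool call to move; the robot and the scene stay as the last step left them, time stands still between calls to the robot, and variables do not carry over. Pictures are saved under pics/ and viewed, at most 10 in all, crops included, and the job is handed in when it is done.

Besides the shell and the picture viewer there is one more tool, called after "Emit:" by a JSON object that holds its "api" and its "payload". send_rows: Moves the arm, as the interface text tells. Shifts and turns lie within -1 to 1; 1 stands for 0.5 m of shift or 1.5 rad of turn. Its arguments: {"type":"object","properties":{"increments":{"type":"array","items":{"type":"object","properties":{"claw":{"type":"number"},"dx":{"type":"number"},"dy":{"type":"number"},"dz":{"type":"number"},"yaw":{"type":"number"}}}}},"required":["increments"]}

```bash
mkdir -p pics; cat > h.py <<'E'
import numpy as np, cv2
from plant import manip
def cam(n):
    p=manip.camera_params(n); return np.array(p["camera_matrix"]),np.array(p["extrinsics"])
def ray(n,u,v,z):
    K,E=cam(n); d=E[:3,:3].T@np.linalg.solve(K,[u,v,1.]); c=-E[:3,:3].T@E[:3,3]
    return c+d*(z-c[2])/d[2]
def proj(n,P):
    K,E=cam(n); q=(E[:3,:3]@np.atleast_2d(P).T).T+E[:3,3]; q=(K@q.T).T; return q[:,:2]/q[:,2:]
def save(n,f,box=None,s=1):
    im=manip.grab_frame(n)[:,:,::-1]
    cv2.imwrite(f"pics/{f}_raw.png",im)
    if box: im=im[box[1]:box[3],box[0]:box[2]]
    im=cv2.resize(im,None,fx=s,fy=s,interpolation=cv2.INTER_CUBIC); cv2.imwrite(f"pics/{f}.png",im)
E
python3 - <<'E'
from h import *
save("top","top0"); save("scene","scene0")
for n in("top","scene"):
    K,E=cam(n);print(n,K.round(1).tolist(),E.round(3).tolist())
s=manip.state();print(s["tool_pos"],s["tool_rot"],s["time"],s["contact_force"])
E
```

```text
top [[467.3, 0.0, 321.1], [0.0, 467.3, 243.6], [0.0, 0.0, 1.0]] [[-0.027, -1.0, 0.014, 0.008], [-0.989, 0.025, -0.144, 0.537], [0.143, -0.018, -0.99, 0.965], [0.0, 0.0, 0.0, 1.0]]
scene [[450.1, 0.0, 326.8], [0.0, 450.1, 234.6], [0.0, 0.0, 1.0]] [[0.602, 0.798, 0.017, -0.33], [0.658, -0.484, -0.577, -0.319], [-0.452, 0.358, -0.817, 1.458], [0.0, 0.0, 0.0, 1.0]]
[ 0.14230407 -0.60795298  0.19988505] [-9.34842468e-04  9.93406831e-01  1.14638541e-01  5.09480672e-06] 0.1 [ 0.43799239 -0.33992866  0.2076726 ]
```

View pics/top0.png

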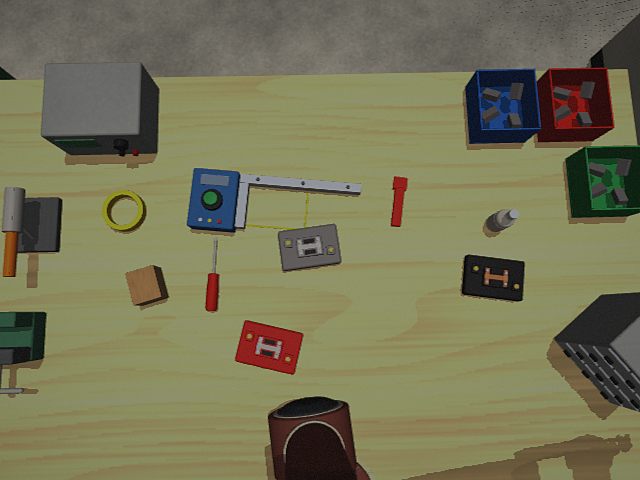

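View pics/scene0.png

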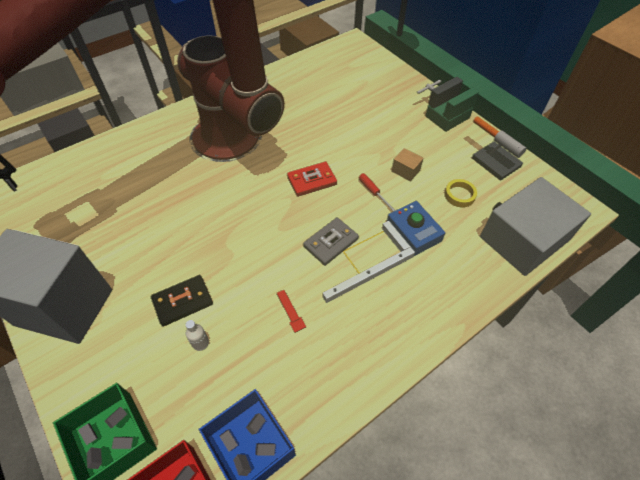

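The top picture shows three housing shapes: grey at (310,247), red at (269,347) and black at (493,278). I choose the grey one, which lies next to the yellow outline. The fixture corner is near (246,228) and the green button near (212,199). A close crop follows to check this.

```bash
python3 - <<'E'
import cv2
im=cv2.imread("pics/top0_raw.png")[155:285,180:370]
cv2.imwrite("pics/crop0.png",cv2.resize(im,None,fx=4,fy=4,interpolation=cv2.INTER_CUBIC))
E
```

```text
(no output)
```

View pics/crop0.png

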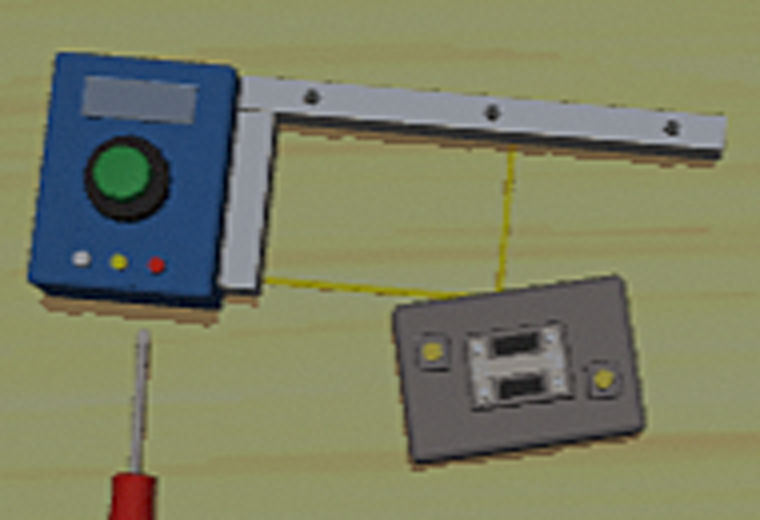

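```bash
cat > fit.py <<'E'
from h import *
from scipy.optimize import least_squares
def fit(uv,loc,z,x0):
    W=np.array([ray("top",u,v,zz)[:2] for (u,v),zz in zip(uv,z)]); loc=np.array(loc)
    f=lambda p:(loc@np.array([[np.cos(p[2]),np.sin(p[2])],[-np.sin(p[2]),np.cos(p[2])]])+p[:2]-W).ravel()
    r=least_squares(f,x0); return r.x,(r.fun.reshape(-1,2)*1000).round(1)
c2=lambda a,o=(180,155),s=4:[(o[0]+(u+.5)/s-.5,o[1]+(v+.5)/s-.5) for u,v in a]
def tow(F,p):
    c,s=np.cos(F[2]),np.sin(F[2]); return np.array([F[0]+c*p[0]-s*p[1],F[1]+s*p[0]+c*p[1]])
E
python3 - <<'E'
from fit import *
F,r=fit(c2([(275,114),(721,150),(262,292),(724,117),(57,53),(237,66),(220,303),(30,283)]),
 [(0,0),(0,-.25),(-.1,0),(.02,-.25),(.02,.12),(.02,.02),(-.11,.02),(-.11,.12)],[.026]*4+[.045]*4,[.6,.1,0])
print("F",F.round(4),r.tolist())
H,r=fit(c2([(394,309),(620,275),(644,430),(412,463)]),[(.044,.065),(.044,-.065),(-.044,-.065),(-.044,.065)],[.022]*4,[.5,0,0])
print("H",H.round(4),r.tolist())
print("goal",tow(F,(-.044,-.065)),"button",tow(F,(-.05,.07)))
c,s=np.cos(F[2]),np.sin(F[2]); d=H[:2]-F[:2]; print("H in F",c*d[0]+s*d[1],-s*d[0]+c*d[1],H[2]-F[2])
for z in(.05,.055,.06,.065): print(z,ray("top",*c2([(123,173)])[0],z))
for n,u,v,z in[("glue",495,228,0),("scdrv tip",215,238,0.01),("scdrv end",211,310,.02),("redH",269,347,.022),("pry",397,225,0),("black",493,278,.022)]: print(n,ray("top",u,v,z).round(3))
p=manip.camera_params("wrist"); print(p); np.save("F.npy",F)
E
```

```text
F [ 0.6778  0.1508 -0.1027] [[-0.3, -0.7], [0.2, -3.4], [-0.0, 2.0], [1.3, -3.1], [0.4, 1.1], [-0.4, -0.8], [1.0, 3.3], [-2.1, 1.6]]
H [0.5333 0.0208 0.1183] [[1.3, 2.9], [0.8, -2.0], [-0.8, -2.0], [-1.4, 1.1]]
goal [0.62739506 0.09063817] button [0.63526986 0.22554179]
H in F -0.13047216974064033 -0.14416030192359605 0.22101388812051748
0.05 [0.6406346 0.2296749 0.05     ]
0.055 [0.63937711 0.22856873 0.055     ]
0.06 [0.63811962 0.22746257 0.06      ]
0.065 [0.63686213 0.2263564  0.065     ]
glue [ 0.569 -0.399  0.   ]
scdrv tip [0.56  0.228 0.01 ]
scdrv end [0.403 0.233 0.02 ]
redH [0.322 0.11  0.022]
pry [ 0.581 -0.178  0.   ]
black [ 0.455 -0.377  0.022]
{'camera_matrix': array([[393.96247714,   0.        , 314.20161951],
       [  0.        , 393.96247714, 241.94833896],
       [  0.        ,   0.        ,   1.        ]]), 'tool_from_camera': array([[-6.76040091e-05, -9.46910930e-01, -3.21496012e-01,
         8.26803061e-02],
       [ 9.99999967e-01,  1.52363519e-05, -2.55155498e-04,
        -6.98616257e-04],
       [ 2.46507956e-04, -3.21496019e-01,  9.46910898e-01,
        -1.73748537e-01],
       [ 0.00000000e+00,  0.00000000e+00,  0.00000000e+00,
         1.00000000e+00]])}
```

```bash
cat > mv.py <<'E'
from fit import *
from scipy.spatial.transform import Rotation as R
F=np.load("F.npy")
def rep():
    s=manip.state(); q=s["tool_rot"]; r=R.from_quat([q[1],q[2],q[3],q[0]]); X=r.as_matrix()
    a=np.arctan2(X[1,0],X[0,0]); d=s["tool_pos"][:2]-F[:2]; c,n=np.cos(F[2]),np.sin(F[2])
    print("t",s["time"],"F-pos mm",(1000*np.array([c*d[0]+n*d[1],-n*d[0]+c*d[1],s["tool_pos"][2]])).round(1),"yaw-F",round(a-F[2],4),"f",np.round(s["contact_force"],1),"w",s["gripper_width"])
    return s["tool_pos"],X,a
def to(x,y,z,yawF=0):
    p,X,a=rep(); t=np.r_[tow(F,(x,y)),z]; print("units",(X.T@(t-p)/.5).round(4),"yaw",round(-(yawF+F[2]-a)/1.5,4))
E
python3 -c "
from mv import *
to(-.21,-.13,.1)"
```

```text
t 0.1 F-pos mm [-454.9 -809.7  199.9] yaw-F 0.3325 f [ 0.4 -0.3  0.2] w 1.002367524551123
units [ 0.9066 -1.1246  0.2021] yaw 0.2217
```

Emit:
{"api": "send_rows", "payload": {"increments": [{"dx": 0.8, "dy": -0.99, "dz": 0.1, "yaw": 0.222, "claw": 1}, {"dx": 0.8, "dy": -0.99, "dz": 0.1, "yaw": 0.222, "claw": 1}, {"dx": 0.8, "dy": -0.99, "dz": 0.1, "yaw": 0.222, "claw": 1}, {"dx": 0.8, "dy": -0.99, "dz": 0.1, "yaw": 0.222, "claw": 1}, {"dx": 0.8, "dy": -0.99, "dz": 0.1, "yaw": 0.222, "claw": 1}, {"dx": 0.8, "dy": -0.99, "dz": 0.1, "yaw": 0.222, "claw": 1}, {"dx": 0.8, "dy": -0.99, "dz": 0.1, "yaw": 0.222, "claw": 1}, {"dx": 0.8, "dy": -0.99, "dz": 0.1, "yaw": 0.222, "claw": 1}, {"dx": 0.8, "dy": -0.99, "dz": 0.1, "yaw": 0.222, "claw": 1}, {"dx": 0.8, "dy": -0.99, "dz": 0.1, "yaw": 0.222, "claw": 1}, {"dx": 0.8, "dy": -0.99, "dz": 0.1, "yaw": 0.222, "claw": 1}, {"dx": 0.8, "dy": -0.99, "dz": 0.1, "yaw": 0.222, "claw": 1}, {"dx": 0.8, "dy": -0.99, "dz": 0.1, "yaw": 0.222, "claw": 1}, {"dx": 0.8, "dy": -0.99, "dz": 0.1, "yaw": 0.222, "claw": 1}]}}

```text
time: 1.85
tool_pos: [0.4189, -0.0368, 0.1511]
tool_rot: [0.0, 0.999, -0.053, 0.0]
contact_force: [-0.3, 0.2, -0.5]
gripper_width: 0.002
grasp_force: 0.0
```

```bash
python3 -c "
from mv import *
to(-.21,-.13,.07)"
```

```text
t 1.85 F-pos mm [-238.4 -213.1  151.1] yaw-F -0.0032 f [-0.3  0.2 -0.5] w 0.0021527517336854514
units [ 0.0561 -0.1665  0.1623] yaw -0.0021
```

Emit:
{"api": "send_rows", "payload": {"increments": [{"dx": 0.056, "dy": -0.166, "dz": 0.16, "yaw": -0.002, "claw": 1}, {"dx": 0.056, "dy": -0.166, "dz": 0.16, "yaw": -0.002, "claw": 1}, {"dx": 0.056, "dy": -0.166, "dz": 0.16, "yaw": -0.002, "claw": 1}, {"dx": 0.056, "dy": -0.166, "dz": 0.16, "yaw": -0.002, "claw": 1}, {"dx": 0.056, "dy": -0.166, "dz": 0.16, "yaw": -0.002, "claw": 1}]}}

```text
time: 2.48
tool_pos: [0.4566, 0.043, 0.0728]
tool_rot: [0.0, 0.999, -0.051, 0.002]
contact_force: [-0.4, -0.4, -0.1]
gripper_width: 0.002
grasp_force: 0.0
```

```bash
python3 -c "
from mv import *
save('wrist','w1'); to(-.21,-.13,.008)"
```

```text
t 2.525 F-pos mm [-209.1 -129.8   72.7] yaw-F 0.0006 f [-0.3  0.4 -0.3] w -0.0018435577179517014
units [-0.0023  0.0004  0.1294] yaw 0.0004
```

View pics/w1.png

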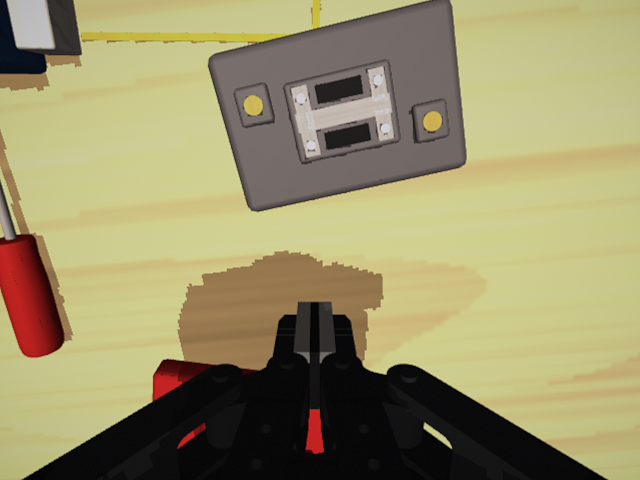

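The grey housing lies clear ahead of the shut fingers: its near edge is around row 195 and the fingertips are at (315,305). Next I lower the fingers and push along fixture +x.

Emit:
{"api": "send_rows", "payload": {"increments": [{"dz": 0.09, "claw": 1}, {"dz": 0.129, "claw": 1}, {"dz": 0.129, "claw": 1}, {"dz": 0.129, "dx": 0.015, "claw": 1}, {"dz": 0.129, "dx": 0.03, "claw": 1}, {"dz": 0.129, "dx": 0.045, "claw": 1}, {"dz": 0.129, "dx": 0.06, "claw": 1}, {"dz": 0.129, "dx": 0.075, "claw": 1}, {"dz": 0.129, "dx": 0.09, "claw": 1}, {"dz": 0.129, "dx": 0.105, "claw": 1}, {"dz": 0.129, "dx": 0.12, "claw": 1}, {"dz": 0.129, "dx": 0.135, "claw": 1}, {"dz": 0.129, "dx": 0.15, "claw": 1}, {"dz": 0.129, "dx": 0.165, "claw": 1}, {"dz": 0.129, "dx": 0.18, "claw": 1}]}}

```text
invalid input
```

```bash
python3 -c "
from mv import *
rep(); save('top','top1',(180,150,370,290),4)"
```

```text
t 2.525 F-pos mm [-209.1 -129.8   72.7] yaw-F 0.0006 f [-0.3  0.4 -0.3] w -0.0018435577179517014
```

View pics/top1.png

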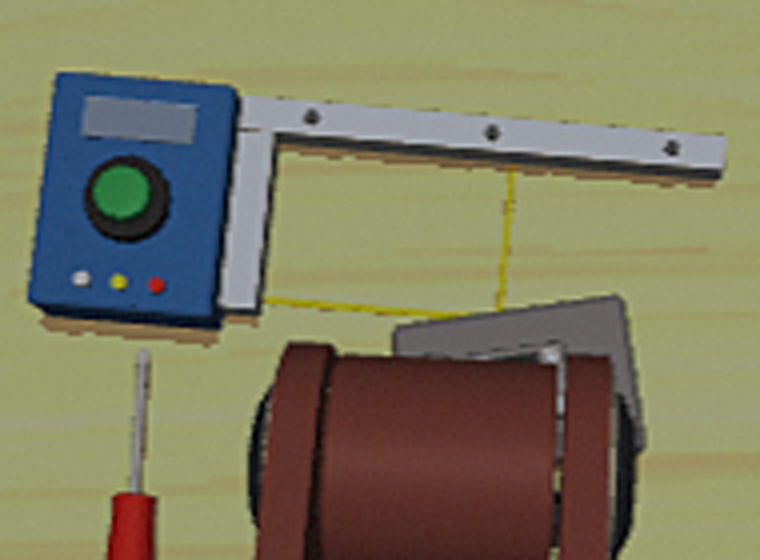

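The call was refused, probably because every row needs all its fields, so nothing moved. The picture shows the arm link hiding the near half of the unmoved housing. I'm resending complete rows.

Emit:
{"api": "send_rows", "payload": {"increments": [{"dx": 0, "dy": 0, "yaw": 0, "dz": 0.09, "claw": 1}, {"dx": 0, "dy": 0, "yaw": 0, "dz": 0.129, "claw": 1}, {"dx": 0, "dy": 0, "yaw": 0, "dz": 0.129, "claw": 1}, {"dx": 0.015, "dy": 0, "yaw": 0, "dz": 0.129, "claw": 1}, {"dx": 0.03, "dy": 0, "yaw": 0, "dz": 0.129, "claw": 1}, {"dx": 0.045, "dy": 0, "yaw": 0, "dz": 0.129, "claw": 1}, {"dx": 0.06, "dy": 0, "yaw": 0, "dz": 0.129, "claw": 1}, {"dx": 0.075, "dy": 0, "yaw": 0, "dz": 0.129, "claw": 1}, {"dx": 0.09, "dy": 0, "yaw": 0, "dz": 0.129, "claw": 1}, {"dx": 0.105, "dy": 0, "yaw": 0, "dz": 0.129, "claw": 1}, {"dx": 0.12, "dy": 0, "yaw": 0, "dz": 0.129, "claw": 1}, {"dx": 0.135, "dy": 0, "yaw": 0, "dz": 0.129, "claw": 1}, {"dx": 0.15, "dy": 0, "yaw": 0, "dz": 0.129, "claw": 1}, {"dx": 0.165, "dy": 0, "yaw": 0, "dz": 0.129, "claw": 1}, {"dx": 0.18, "dy": 0, "yaw": 0, "dz": 0.129, "claw": 1}]}}

```text
time: 4.45
tool_pos: [0.5455, 0.0352, 0.0065]
tool_rot: [-0.0, 0.999, -0.05, 0.0]
contact_force: [0.3, -0.4, -0.2]
gripper_width: 0.0
grasp_force: 0.0
```

```bash
python3 -c "
from mv import *
rep(); save('wrist','w2')"
```

```text
t 4.45 F-pos mm [-119.7 -128.6    6.5] yaw-F 0.0025 f [ 0.3 -0.4 -0.2] w 0.00019568049501964184
```

View pics/w2.png

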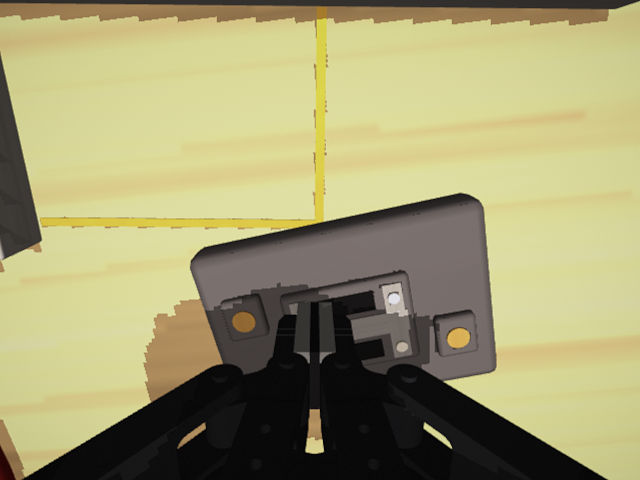

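```bash
cat >> mv.py <<'E'
def wray(u,v,z,p=None,X=None):
    if p is None:
        s=manip.state(); q=s["tool_rot"]; X=R.from_quat([q[1],q[2],q[3],q[0]]).as_matrix(); p=s["tool_pos"]
    c=manip.camera_params("wrist"); T=np.array(c["tool_from_camera"]); d=X@T[:3,:3]@np.linalg.solve(np.array(c["camera_matrix"]),[u,v,1.]); o=p+X@T[:3,3]
    w=o+d*(z-o[2])/d[2]; e=w[:2]-F[:2]; cc,n=np.cos(F[2]),np.sin(F[2]); return (1000*np.array([cc*e[0]+n*e[1],-n*e[0]+cc*e[1]])).round(1)
E
python3 -c "
from mv import *
for u,v,z in [(193,252,.022),(472,197,.022),(490,366,.022),(321,222,0),(319,20,0),(43,222,0),(315,302,.0065)]: print(u,v,z,wray(u,v,z))
save('scene','sc1',(260,120,480,310),3.6)
"
```

```text
193 252 0.022 [-94.9 -75.9]
472 197 0.022 [ -70.6 -192.4]
490 366 0.022 [-152.3 -211.7]
321 222 0 [ -87.6 -131.1]
319 20 0 [  -2.4 -129.7]
43 222 0 [-87.9   1.2]
315 302 0.0065 [-126.6 -128.4]
```

View pics/sc1.png

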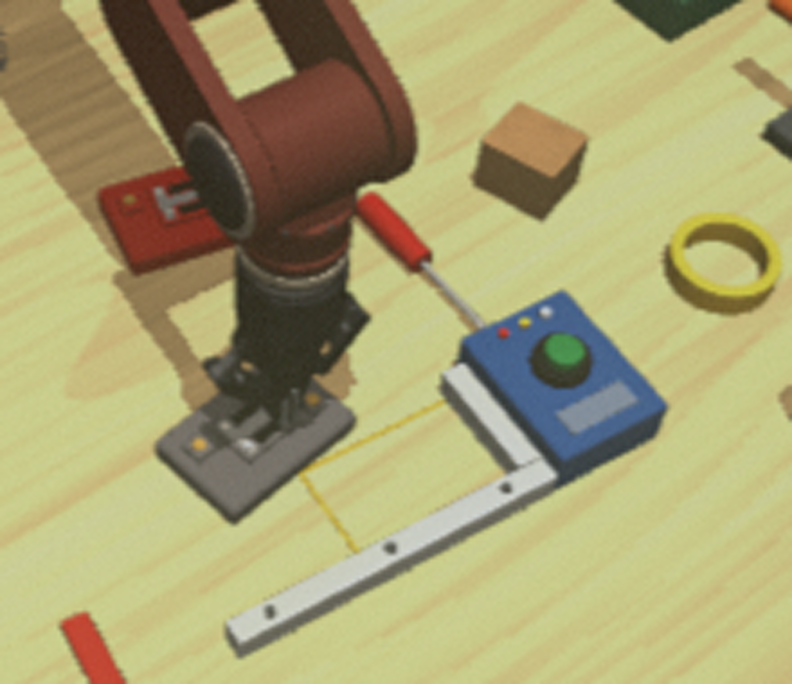

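```bash
python3 -c "
from mv import *
p,X,a=rep(); print(p)
c=lambda P:((proj('scene',P)-[260,120])*3.6).round()
print('TCP in crop',c(p), 'TCP+30mm up',c(p+[0,0,.03]))
for z in(0,.022):
  H=np.array([.5333,.0208,.1183]); print('H0 corners',z,c(np.array([np.r_[tow(H,q),z] for q in((.044,.065),(.044,-.065),(-.044,-.065),(-.044,.065))])).tolist())
print('fixture corner',c(np.r_[F[:2],.026]), 'backstop end', c(np.r_[tow(F,(0,-.25)),.026]))
# w1 corners with pose then
s=manip.state()
th=F[2]; X1=np.array([[np.cos(th),np.sin(th),0],[np.sin(th),-np.cos(th),0],[0,0,-1]])
for u,v in [(210,58),(448,3),(464,163),(250,208)]: print(wray(u,v,.022,np.array([.4568,.0431,.0727]),X1))
T=np.array(manip.camera_params('wrist')['tool_from_camera']);K=np.array(manip.camera_params('wrist')['camera_matrix'])
for t in [(0,0,0),(.011,0,0),(-.011,0,0),(0,0,-.019),(0.011,0,-.02)]:
  q=T[:3,:3].T@(np.array(t)-T[:3,3]); print(t,(K@q/q[2])[:2].round())
"
```

```text
t 4.55 F-pos mm [-119.3 -128.6    6.7] yaw-F 0.0024 f [0.1 0.2 0.4] w 0.0013192120809096418
[0.5459398  0.03509422 0.00673198]
TCP in crop [[276. 438.]] TCP+30mm up [[278. 415.]]
H0 corners 0 [[353.0, 428.0], [229.0, 529.0], [148.0, 455.0], [272.0, 361.0]]
H0 corners 0.022 [[355.0, 411.0], [229.0, 513.0], [147.0, 439.0], [272.0, 344.0]]
fixture corner [[513. 466.]] backstop end [[219. 621.]]
[-101.7  -75. ]
[ -76.7 -195.9]
[-155.6 -213.5]
[-181.6  -91.6]
(0, 0, 0) [316. 288.]
(0.011, 0, 0) [316. 267.]
(-0.011, 0, 0) [316. 308.]
(0, 0, -0.019) [316. 306.]
(0.011, 0, -0.02) [316. 285.]
```

The pictures show the housing almost unmoved while the fingers hang over it, with no force. The visible shut fingertips end well short of the reported TCP. I'll lift straight off, back up, and touch the bare bench to find the true tip height.

Emit:
{"api": "send_rows", "payload": {"increments": [{"dx": 0, "dy": 0, "yaw": 0, "dz": -0.06, "claw": 1}, {"dx": 0, "dy": 0, "yaw": 0, "dz": -0.1, "claw": 1}, {"dx": -0.1, "dy": 0, "yaw": 0, "dz": -0.1, "claw": 1}, {"dx": -0.2, "dy": 0, "yaw": 0, "dz": -0.1, "claw": 1}, {"dx": -0.2, "dy": 0, "yaw": 0, "dz": -0.1, "claw": 1}, {"dx": -0.2, "dy": 0, "yaw": 0, "dz": 0.0, "claw": 1}, {"dx": -0.2, "dy": 0, "yaw": 0, "dz": 0.0, "claw": 1}, {"dx": -0.2, "dy": 0, "yaw": 0, "dz": 0.0, "claw": 1}]}}

```text
time: 5.55
tool_pos: [0.4469, 0.0451, 0.0078]
tool_rot: [0.0, 0.999, -0.05, 0.001]
contact_force: [0.8, -0.1, 0.1]
gripper_width: -0.002
grasp_force: 0.0
```

```bash
python3 -c "
from mv import *
p,X,a=rep()
save('scene','sc2',(280,150,400,240),6)
c=lambda P:((proj('scene',P)-[280,150])*6).round()
for d in (0,.01,.02,.03): print(d,c(p+[0,0,d]+.011*X[:,0]))
print('bench under TCP',c(np.r_[p[:2],0]))
for u,v in [(193,252),(482,200),(490,366)]: pass
"
```

```text
t 5.55 F-pos mm [-218.8 -128.8    7.8] yaw-F 0.0025 f [ 0.8 -0.1  0.1] w -0.0024053288443696224
0 [[240. 415.]]
0.01 [[241. 401.]]
0.02 [[241. 388.]]
0.03 [[241. 375.]]
bench under TCP [[228. 409.]]
```

View pics/sc2.png

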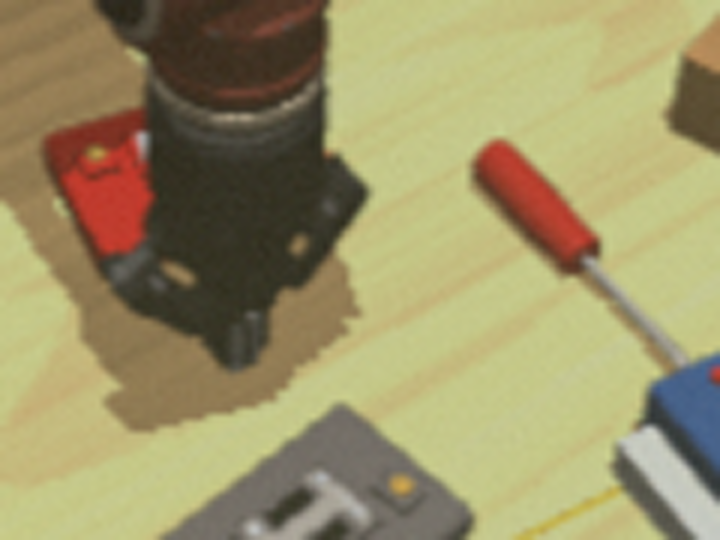

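The fingertips show at crop pixel (237,368), about 33 mm above the reported TCP. So the first pass went over the housing without contact, and the usable tip is about 34 mm short of the TCP. I'll lower with that offset and push.

Emit:
{"api": "send_rows", "payload": {"increments": [{"dx": 0, "dy": 0, "yaw": 0, "dz": 0.03, "claw": 1}, {"dx": 0, "dy": 0, "yaw": 0, "dz": 0.05, "claw": 1}, {"dx": 0, "dy": 0, "yaw": 0, "dz": 0.06, "claw": 1}, {"dx": 0, "dy": 0, "yaw": 0, "dz": 0.066, "claw": 1}, {"dx": 0, "dy": 0, "yaw": 0, "dz": 0.066, "claw": 1}]}}

```text
time: 6.22
tool_pos: [0.4454, 0.0452, -0.0267]
tool_rot: [0.0, 0.999, -0.05, -0.0]
contact_force: [-0.0, -0.6, -0.2]
gripper_width: 0.004
grasp_force: 0.0
```

Emit:
{"api": "send_rows", "payload": {"increments": [{"dx": 0, "dy": 0, "yaw": 0, "dz": 0.006, "claw": 1}, {"dx": 0, "dy": 0, "yaw": 0, "dz": 0.008, "claw": 1}]}}

```text
time: 6.48
tool_pos: [0.4456, 0.0452, -0.0303]
tool_rot: [-0.0, 0.999, -0.05, -0.0]
contact_force: [-3.1, 0.8, 7.9]
gripper_width: 0.0
grasp_force: 4.0
```

Emit:
{"api": "send_rows", "payload": {"increments": [{"dx": 0, "dy": 0, "yaw": 0, "dz": 0.004, "claw": 1}, {"dx": 0, "dy": 0, "yaw": 0, "dz": 0.006, "claw": 1}]}}

```text
time: 6.72
tool_pos: [0.4456, 0.0452, -0.0304]
tool_rot: [0.0, 0.999, -0.05, -0.002]
contact_force: [-15.4, 0.1, 32.5]
gripper_width: 0.001
grasp_force: 16.0
```

The tips touch the bench at a TCP height of -0.030 m, so I'll push with the TCP at about -0.022 m, which puts the tips 8 mm up.

Emit:
{"api": "send_rows", "payload": {"increments": [{"dx": 0, "dy": 0, "yaw": 0, "dz": -0.022, "claw": 1}, {"dx": 0, "dy": 0, "yaw": 0, "dz": -0.022, "claw": 1}, {"dx": 0.02, "dy": 0, "yaw": 0, "dz": -0.022, "claw": 1}, {"dx": 0.04, "dy": 0, "yaw": 0, "dz": -0.022, "claw": 1}, {"dx": 0.055, "dy": 0, "yaw": 0, "dz": -0.022, "claw": 1}, {"dx": 0.07, "dy": 0, "yaw": 0, "dz": -0.022, "claw": 1}, {"dx": 0.085, "dy": 0, "yaw": 0, "dz": -0.022, "claw": 1}, {"dx": 0.1, "dy": 0, "yaw": 0, "dz": -0.022, "claw": 1}, {"dx": 0.115, "dy": 0, "yaw": 0, "dz": -0.022, "claw": 1}, {"dx": 0.13, "dy": 0, "yaw": 0, "dz": -0.022, "claw": 1}]}}

```text
time: 7.98
tool_pos: [0.5107, 0.0387, -0.0226]
tool_rot: [-0.0, 0.999, -0.05, -0.0]
contact_force: [-0.9, 0.2, -0.4]
gripper_width: 0.001
grasp_force: 0.4
```

```bash
python3 -c "
from mv import *
rep(); save('wrist','w3')"
```

```text
t 7.975 F-pos mm [-154.8 -128.7  -22.6] yaw-F 0.0025 f [-0.9  0.2 -0.4] w 0.0005291326933828505
```

View pics/w3.png

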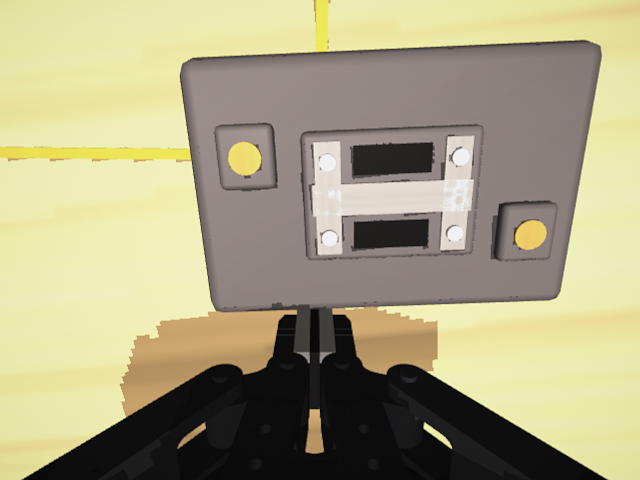

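The housing is turning square: its near edge runs from (215,308) to (558,298), and the finger is left of centre at column 315. I'll shift the finger toward the edge's centre and go on to the back stop.

```bash
python3 -c "
from mv import *
for u,v in [(186,60),(598,45),(556,299),(216,309),(315,306)]: print(wray(u,v,.022))"
```

```text
[-57.6 -89.3]
[ -53.3 -212.2]
[-137.1 -216.4]
[-141.5  -91.8]
[-140.1 -128.3]
```

Emit:
{"api": "send_rows", "payload": {"increments": [{"dx": -0.012, "dy": 0, "yaw": 0, "dz": 0, "claw": 1}, {"dx": -0.012, "dy": 0.028, "yaw": 0, "dz": 0, "claw": 1}, {"dx": -0.012, "dy": 0.028, "yaw": 0, "dz": 0, "claw": 1}, {"dx": 0.0, "dy": 0.028, "yaw": 0, "dz": 0, "claw": 1}, {"dx": 0.014, "dy": 0.028, "yaw": 0, "dz": 0, "claw": 1}, {"dx": 0.028, "dy": 0.028, "yaw": 0, "dz": 0, "claw": 1}, {"dx": 0.042, "dy": 0.028, "yaw": 0, "dz": 0, "claw": 1}, {"dx": 0.056, "dy": 0.028, "yaw": 0, "dz": 0, "claw": 1}, {"dx": 0.07, "dy": 0.028, "yaw": 0, "dz": 0, "claw": 1}, {"dx": 0.084, "dy": 0.028, "yaw": 0, "dz": 0, "claw": 1}]}}

```text
time: 9.28
tool_pos: [0.5511, 0.0205, -0.0226]
tool_rot: [0.0, 0.999, -0.05, -0.0]
contact_force: [-2.0, 0.1, 1.1]
gripper_width: 0.0
grasp_force: 1.0
```

Emit:
{"api": "send_rows", "payload": {"increments": [{"dx": 0.01, "dy": 0, "yaw": 0, "dz": 0, "claw": 1}, {"dx": 0.016, "dy": 0, "yaw": 0, "dz": 0, "claw": 1}, {"dx": 0.02, "dy": 0, "yaw": 0, "dz": 0, "claw": 1}, {"dx": 0.024, "dy": 0, "yaw": 0, "dz": 0, "claw": 1}]}}

```text
time: 9.78
tool_pos: [0.5624, 0.0194, -0.0225]
tool_rot: [0.0, 0.999, -0.05, -0.0]
contact_force: [-4.7, -0.5, 2.2]
gripper_width: -0.001
grasp_force: 2.5
```

```bash
python3 -c "
from mv import *
rep()"
```

```text
t 9.775 F-pos mm [-101.4 -142.5  -22.5] yaw-F 0.0025 f [-4.7 -0.5  2.2] w -0.0005086874892132225
```

Emit:
{"api": "send_rows", "payload": {"increments": [{"dx": 0.003, "dy": 0, "yaw": 0, "dz": 0, "claw": 1}, {"dx": 0.006, "dy": 0, "yaw": 0, "dz": 0, "claw": 1}, {"dx": 0.008, "dy": 0, "yaw": 0, "dz": 0, "claw": 1}]}}

```text
time: 10.15
tool_pos: [0.5624, 0.0191, -0.0231]
tool_rot: [0.0, 0.999, -0.05, -0.005]
contact_force: [-16.5, 0.6, 12.2]
gripper_width: 0.002
grasp_force: 8.1
```

```bash
python3 -c "
from mv import *
rep()"
```

```text
t 10.15 F-pos mm [-101.3 -142.8  -23.1] yaw-F 0.0028 f [-16.5   0.6  12.2] w 0.001918907784061167
```

The housing is firm on the back stop: the tool stalls at x=-101.4 mm with the force rising. Next I go over to its -y end, turning the tool 90°.

Emit:
{"api": "send_rows", "payload": {"increments": [{"dx": -0.02, "dy": 0, "yaw": 0, "dz": 0, "claw": 1}, {"dx": -0.03, "dy": 0, "yaw": 0, "dz": -0.04, "claw": 1}, {"dx": -0.03, "dy": 0, "yaw": 0, "dz": -0.16, "claw": 1}, {"dx": -0.03, "dy": 0.1, "yaw": -0.12, "dz": -0.16, "claw": 1}, {"dx": 0.0, "dy": 0.2, "yaw": -0.24, "dz": -0.16, "claw": 1}, {"dx": 0.05, "dy": 0.25, "yaw": -0.36, "dz": -0.16, "claw": 1}, {"dx": 0.1, "dy": 0.25, "yaw": -0.48, "dz": -0.16, "claw": 1}, {"dx": 0.1, "dy": 0.25, "yaw": -0.6, "dz": -0.16, "claw": 1}, {"dx": 0.1, "dy": 0.25, "yaw": -0.72, "dz": -0.16, "claw": 1}, {"dx": 0.1, "dy": 0.25, "yaw": -0.84, "dz": -0.16, "claw": 1}, {"dx": 0.1, "dy": 0.25, "yaw": -0.96, "dz": -0.16, "claw": 1}, {"dx": 0.1, "dy": 0.25, "yaw": -1.0, "dz": -0.16, "claw": 1}, {"dx": 0.1, "dy": 0.25, "yaw": -1.0, "dz": -0.16, "claw": 1}]}}

```text
time: 11.78
tool_pos: [0.6042, -0.1105, 0.0577]
tool_rot: [0.001, 0.765, 0.644, 0.0]
contact_force: [-0.0, -0.1, -0.3]
gripper_width: 0.001
grasp_force: 0.0
```

```bash
python3 -c "
from mv import *
to(-.046,-.262,-.022,np.pi/2)
s=manip.state();print(np.round(s['joint_pos'],2))
im=manip.grab_frame('wrist'); import cv2; cv2.imwrite('pics/w4_raw.png',im[:,:,::-1])
g=im[::24,::20].astype(int)
# grey housing: low saturation, mid brightness ; print classification map
for r in g: print(''.join('G' if (c.max()-c.min()<25 and 60<c.max()<150) else '#' if c.max()<=60 else 'Y' if c[0]-c[2]>100 else '+' if c.max()-c.min()<25 else '.' for c in r))
"
```

```text
t 11.775 F-pos mm [ -46.5 -267.5   57.7] yaw-F 1.5018 f [-0.  -0.1 -0.3] w 0.001212677264944502
units [ 0.011  -0.      0.1594] yaw -0.046
[-0.3   0.15  1.75  0.    1.23 -0.13]
...........GG++++GGGG++.........
...........GGGG+#GGGG++.........
...........GGG#+#GGGG++.........
...........GGG#+#GGGG++.........
...........GG++++GGGG+..........
...........GGGGGGGGG++..........
...........#G.GGGGGG++..........
...........#GGGGGGG.+G..........
....................++..........
....................++..........
................................
................................
................................
...............##...............
..............##G#YYYYYY........
..............##G#.YYYYY........
..........#############.........
........#################.......
......####.#####.##########.....
....#########################...
```

```bash
python3 -c "
from mv import *
im=cv2.imread('pics/w4_raw.png')[:,:,::-1].astype(int)
for u in (240,300,350): 
    col=im[140:210,u].max(1); k=140+np.abs(np.diff(col)).argmax(); print(u,col[::5],k,wray(u,k,.022),wray(u,k,0))
red=(im[:,:,0]-im[:,:,2]>100)&(im[:,:,1]<100); ys,xs=np.where(red); print('red',xs.min(),xs.max(),ys.min(),ys.max())
print('red top px',wray(xs[ys.argmin()],ys.min(),.01), wray(xs.min(),ys[xs.argmin()],.01))
"
```

```text
240 [ 68  67  67  67  67  67  67  66  48 165 165 166 169 169] 182 [ -83.3 -218.7] [ -87.7 -222.3]
300 [124 124 123 123 123 124 123 124  91 216 213 214 184 154] 182 [ -51.3 -220.9] [ -52.4 -224.7]
350 [127 127 126 126 127 128 127 127  92 219 215 215 216 216] 183 [ -24.7 -223.3] [ -23.  -227.4]
red 353 467 323 363
red top px [  21.  -318.6] [ -25.8 -324.2]
```

Emit:
{"api": "send_rows", "payload": {"increments": [{"dx": 0.011, "dy": 0, "yaw": -0.046, "dz": 0.08, "claw": 1}, {"dx": 0.011, "dy": 0, "yaw": -0.046, "dz": 0.15, "claw": 1}, {"dx": 0.011, "dy": 0, "yaw": -0.046, "dz": 0.159, "claw": 1}, {"dx": 0.011, "dy": 0, "yaw": -0.046, "dz": 0.159, "claw": 1}]}}

```text
time: 12.32
tool_pos: [0.6052, -0.1052, -0.0213]
tool_rot: [0.0, 0.742, 0.67, 0.0]
contact_force: [-0.3, -0.4, 0.3]
gripper_width: 0.003
grasp_force: 0.0
```

```bash
python3 -c "
from mv import *
to(-.046,-.16,-.022,np.pi/2)"
```

```text
t 12.325 F-pos mm [ -46.  -262.   -21.3] yaw-F 1.571 f [-0.3 -0.4  0.3] w 0.003265662472543649
units [ 0.2041 -0.      0.0013] yaw 0.0001
```

Emit:
{"api": "send_rows", "payload": {"increments": [{"dx": 0.02, "dy": 0, "yaw": 0, "dz": 0.001, "claw": 1}, {"dx": 0.04, "dy": 0, "yaw": 0, "dz": 0.001, "claw": 1}, {"dx": 0.054, "dy": 0, "yaw": 0, "dz": 0.001, "claw": 1}, {"dx": 0.068, "dy": 0, "yaw": 0, "dz": 0.001, "claw": 1}, {"dx": 0.082, "dy": 0, "yaw": 0, "dz": 0.001, "claw": 1}, {"dx": 0.096, "dy": 0, "yaw": 0, "dz": 0.001, "claw": 1}, {"dx": 0.11, "dy": 0, "yaw": 0, "dz": 0.001, "claw": 1}, {"dx": 0.124, "dy": 0, "yaw": 0, "dz": 0.001, "claw": 1}, {"dx": 0.138, "dy": 0, "yaw": 0, "dz": 0.001, "claw": 1}, {"dx": 0.152, "dy": 0, "yaw": 0, "dz": 0.001, "claw": 1}, {"dx": 0.166, "dy": 0, "yaw": 0, "dz": 0.001, "claw": 1}, {"dx": 0.18, "dy": 0, "yaw": 0, "dz": 0.001, "claw": 1}, {"dx": 0.194, "dy": 0, "yaw": 0, "dz": 0.001, "claw": 1}, {"dx": 0.206, "dy": 0, "yaw": 0, "dz": 0.001, "claw": 1}]}}

```text
time: 14.08
tool_pos: [0.6151, -0.002, -0.0225]
tool_rot: [-0.0, 0.742, 0.67, -0.0]
contact_force: [0.2, -2.6, 1.5]
gripper_width: -0.001
grasp_force: 1.1
```

```bash
python3 -c "
from mv import *
to(-.046,-.1434,-.022,np.pi/2)"
```

```text
t 14.075 F-pos mm [ -46.7 -158.4  -22.5] yaw-F 1.5716 f [ 0.2 -2.6  1.5] w -0.0006396567671382626
units [ 0.0301  0.0014 -0.0011] yaw 0.0005
```

Emit:
{"api": "send_rows", "payload": {"increments": [{"dx": 0.01, "dy": 0, "yaw": 0, "dz": 0, "claw": 1}, {"dx": 0.017, "dy": 0, "yaw": 0, "dz": 0, "claw": 1}, {"dx": 0.023, "dy": 0, "yaw": 0, "dz": 0, "claw": 1}, {"dx": 0.028, "dy": 0, "yaw": 0, "dz": 0, "claw": 1}]}}

```text
time: 14.58
tool_pos: [0.6166, 0.0116, -0.0226]
tool_rot: [-0.0, 0.742, 0.67, -0.0]
contact_force: [0.3, -2.3, 0.2]
gripper_width: -0.002
grasp_force: 1.1
```

Emit:
{"api": "send_rows", "payload": {"increments": [{"dx": 0.003, "dy": 0, "yaw": 0, "dz": 0, "claw": 1}, {"dx": 0.006, "dy": 0, "yaw": 0, "dz": 0, "claw": 1}]}}

```text
time: 14.82
tool_pos: [0.6169, 0.0145, -0.0226]
tool_rot: [-0.0, 0.742, 0.67, -0.0]
contact_force: [-0.5, -1.9, 1.8]
gripper_width: 0.001
grasp_force: 1.0
```

```bash
python3 -c "
from mv import *
rep()"
```

```text
t 14.825 F-pos mm [ -46.7 -141.9  -22.6] yaw-F 1.5714 f [-0.5 -1.9  1.8] w 0.001492922646828365
```

Emit:
{"api": "send_rows", "payload": {"increments": [{"dx": 0.004, "dy": 0, "yaw": 0, "dz": 0, "claw": 1}, {"dx": 0.006, "dy": 0, "yaw": 0, "dz": 0, "claw": 1}]}}

```text
time: 15.08
tool_pos: [0.6169, 0.0159, -0.0225]
tool_rot: [0.001, 0.742, 0.67, -0.001]
contact_force: [-2.3, -9.1, 1.7]
gripper_width: -0.001
grasp_force: 4.6
```

Emit:
{"api": "send_rows", "payload": {"increments": [{"dx": 0.004, "dy": 0, "yaw": 0, "dz": 0, "claw": 1}, {"dx": 0.006, "dy": 0, "yaw": 0, "dz": 0, "claw": 1}]}}

```text
time: 15.32
tool_pos: [0.6167, 0.0159, -0.0225]
tool_rot: [0.002, 0.742, 0.671, -0.004]
contact_force: [-4.1, -18.0, 4.1]
gripper_width: -0.003
grasp_force: 9.2
```

```bash
python3 -c "
from mv import *
rep()
im=manip.grab_frame('wrist'); cv2.imwrite('pics/w5_raw.png',im[:,:,::-1])
g=im[::24,::20].astype(int)
for r in g: print(''.join('G' if (c.max()-c.min()<25 and 60<c.max()<150) else '#' if c.max()<=60 else 'Y' if c[0]-c[2]>100 else '+' if c.max()-c.min()<25 else '.' for c in r))
"
```

```text
t 15.325 F-pos mm [ -47.  -140.4  -22.5] yaw-F 1.5728 f [ -4.1 -18.    4.1] w -0.002642500337280602
........GGGGGGGGGGGGGGG.G++++...
........GGGGGGGGGGGGGG..G++++...
........GGGG++++++GG++.#G+++....
........GGGG++++++G+++.GG+++....
........GGGG##++##G+++.GG+++....
........GGGG##++##G++G.G++++....
.........GGG##G+##G++G.G+++.....
.........GGG##G+##G++G.G+++.....
.........GGGGGG+++G++G.G+++.....
.........GGGGGG+++G++GGG+++.....
.........GGGGGGG+++++GGG++......
.........GGGGYGGGG+++.G+++......
..........GGGGGGGG+G+.G+#+......
...............GG.....G+++......
..............#GG#....G+++......
..............##+#....G++.......
..........#############++.......
........#################.......
......####.#####.##########.....
....#########################...
```

The tool stalls at y=-140.4 mm, so the end is on the side stop. A thin strip of bench shows between the housing and the back stop, so I'll push again on the -x edge.

Emit:
{"api": "send_rows", "payload": {"increments": [{"dx": -0.02, "dy": 0, "yaw": 0, "dz": 0, "claw": 1}, {"dx": -0.03, "dy": 0, "yaw": 0, "dz": -0.05, "claw": 1}, {"dx": -0.03, "dy": 0, "yaw": 0, "dz": -0.16, "claw": 1}, {"dx": 0.0, "dy": -0.1, "yaw": 0.12, "dz": -0.16, "claw": 1}, {"dx": 0.07, "dy": -0.17, "yaw": 0.24, "dz": -0.16, "claw": 1}, {"dx": 0.14, "dy": -0.17, "yaw": 0.36, "dz": -0.16, "claw": 1}, {"dx": 0.14, "dy": -0.17, "yaw": 0.48, "dz": -0.16, "claw": 1}, {"dx": 0.14, "dy": -0.17, "yaw": 0.6, "dz": -0.16, "claw": 1}, {"dx": 0.14, "dy": -0.17, "yaw": 0.72, "dz": -0.16, "claw": 1}, {"dx": 0.14, "dy": -0.17, "yaw": 0.84, "dz": -0.16, "claw": 1}, {"dx": 0.14, "dy": -0.17, "yaw": 0.96, "dz": -0.16, "claw": 1}, {"dx": 0.14, "dy": -0.17, "yaw": 1.0, "dz": -0.16, "claw": 1}, {"dx": 0.14, "dy": -0.17, "yaw": 1.0, "dz": -0.16, "claw": 1}]}}

```text
time: 17.0
tool_pos: [0.5398, 0.0992, 0.0572]
tool_rot: [-0.001, 1.0, -0.015, -0.0]
contact_force: [-0.2, -0.5, -0.9]
gripper_width: -0.002
grasp_force: 0.0
```

```bash
python3 -c "
from mv import *
to(-.13,-.07,-.022,0)
im=manip.grab_frame('wrist'); cv2.imwrite('pics/w6_raw.png',im[:,:,::-1])
g=im[::24,::20].astype(int)
for r in g: print(''.join('G' if (c.max()-c.min()<25 and 60<c.max()<150) else '#' if c.max()<=60 else 'Y' if c[0]-c[2]>100 else '+' if c.max()-c.min()<25 else '.' for c in r))
"
```

```text
t 17.0 F-pos mm [-132.   -65.5   57.2] yaw-F 0.0724 f [-0.2 -0.5 -0.9] w -0.002275920902083163
units [0.0035 0.0094 0.1583] yaw 0.0483
.......#++G.....#######G++++++++
#......#++GGGGGGGGG....Y.....###
###....#++GGGGGGGGGGGGGG........
.###...#++GGGGGGGGGGGGG.........
.###...#++GGGG+G##+GGGG.........
###....#++GGGG+++++GGGG.........
.......#++GGGG+###+GGGG.........
.......#++GGGGGGGGGGGGG.........
....#...++.GGGGGGGGGGG..........
.......G........................
.....+..........................
.....+..........................
.....+..........................
...............##...............
..............####..............
.....YY.......##G#..............
.....YY...#############.........
......Y##################.......
......####.#####.##########.....
....#########################...
```

Emit:
{"api": "send_rows", "payload": {"increments": [{"dx": 0.0, "dy": 0.009, "yaw": 0.048, "dz": 0.08, "claw": 1}, {"dx": 0.0, "dy": 0.009, "yaw": 0.048, "dz": 0.15, "claw": 1}, {"dx": 0.0, "dy": 0.009, "yaw": 0.048, "dz": 0.158, "claw": 1}, {"dx": 0.0, "dy": 0.009, "yaw": 0.048, "dz": 0.158, "claw": 1}]}}

```text
time: 17.55
tool_pos: [0.5404, 0.0943, -0.0209]
tool_rot: [-0.0, 0.999, -0.051, 0.0]
contact_force: [-0.2, -1.1, -0.4]
gripper_width: -0.0
grasp_force: 0.0
```

Emit:
{"api": "send_rows", "payload": {"increments": [{"dx": 0.015, "dy": 0, "yaw": 0, "dz": 0, "claw": 1}, {"dx": 0.028, "dy": 0, "yaw": 0, "dz": 0, "claw": 1}, {"dx": 0.038, "dy": 0, "yaw": 0, "dz": 0, "claw": 1}, {"dx": 0.046, "dy": 0, "yaw": 0, "dz": 0, "claw": 1}, {"dx": 0.052, "dy": 0, "yaw": 0, "dz": 0, "claw": 1}, {"dx": 0.056, "dy": 0, "yaw": 0, "dz": 0, "claw": 1}, {"dx": 0.06, "dy": 0, "yaw": 0, "dz": 0, "claw": 1}]}}

```text
time: 18.42
tool_pos: [0.5696, 0.0911, -0.0217]
tool_rot: [0.0, 0.999, -0.052, -0.0]
contact_force: [-2.2, -1.0, 1.8]
gripper_width: 0.001
grasp_force: 1.0
```

```bash
python3 -c "
from mv import *
rep()"
```

```text
t 18.425 F-pos mm [-101.6  -70.5  -21.7] yaw-F -0.0004 f [-2.2 -1.   1.8] w 0.0005460676604167256
```

Emit:
{"api": "send_rows", "payload": {"increments": [{"dx": 0.003, "dy": 0, "yaw": 0, "dz": 0, "claw": 1}, {"dx": 0.006, "dy": 0, "yaw": 0, "dz": 0, "claw": 1}]}}

```text
time: 18.68
tool_pos: [0.5728, 0.0907, -0.0217]
tool_rot: [0.0, 0.999, -0.052, -0.0]
contact_force: [-1.8, 1.0, -0.2]
gripper_width: 0.004
grasp_force: 0.7
```

Emit:
{"api": "send_rows", "payload": {"increments": [{"dx": 0.004, "dy": 0, "yaw": 0, "dz": 0, "claw": 1}, {"dx": 0.007, "dy": 0, "yaw": 0, "dz": 0, "claw": 1}]}}

```text
time: 18.92
tool_pos: [0.5732, 0.0911, -0.0218]
tool_rot: [-0.0, 0.999, -0.052, -0.004]
contact_force: [-14.3, 3.0, 12.5]
gripper_width: -0.003
grasp_force: 7.4
```

```bash
cat > edges.py <<'E'
from mv import *
rep()
im=manip.grab_frame('wrist'); cv2.imwrite('pics/we_raw.png',im[:,:,::-1])
g=im[::24,::20].astype(int)
for r in g: print(''.join('G' if (c.max()-c.min()<25 and 60<c.max()<150) else '#' if c.max()<=60 else 'Y' if c[0]-c[2]>100 else '+' if c.max()-c.min()<25 else '.' for c in r))
E
python3 edges.py
```

```text
t 18.925 F-pos mm [-98.  -70.1 -21.8] yaw-F -0.0005 f [-14.3   3.   12.5] w -0.003140281603187609
++++++G#++++++++++++++++GG++++++
++++++++++++++++++++++++++++++++
++++GGGGGGGGGGGGGGGGGGGGGGGGGGGG
#+++GGGGGG++++++++++++++GG......
#+++GGGG+++++++++++++++++.......
#+++GGG+++++++++++++++++G.......
#G+++GGY+#+++++++++++++++.......
##+++GGYYG+++####+++++++G.......
##+++GGG+++++++++++G++++G.......
##+++GGGGG+++++++++GGGGGG.......
.##+++GGGGG++G###++G+YY+........
.##+++GGGGGGGGGGGGGGGGGG........
.##+++GGGGGGGGGGGGGGGGGG........
..#+++GG.......GG...............
..##++G.......#GG#..............
..##..........##+#..............
..........#############.........
........#################.......
.+....####.#####.##########.....
.+..#########################...
```

Emit:
{"api": "send_rows", "payload": {"increments": [{"dx": -0.02, "dy": 0, "yaw": 0, "dz": 0, "claw": 1}, {"dx": -0.03, "dy": 0, "yaw": 0, "dz": -0.04, "claw": 1}, {"dx": -0.03, "dy": 0, "yaw": 0, "dz": -0.14, "claw": 1}, {"dx": -0.03, "dy": 0, "yaw": 0, "dz": -0.2, "claw": 1}, {"dx": -0.03, "dy": 0, "yaw": 0, "dz": -0.2, "claw": 1}, {"dx": -0.03, "dy": 0, "yaw": 0, "dz": -0.2, "claw": 1}]}}

```text
time: 19.73
tool_pos: [0.5608, 0.0919, 0.0775]
tool_rot: [0.0, 0.999, -0.052, -0.0]
contact_force: [-0.6, -0.2, -0.3]
gripper_width: -0.001
grasp_force: 0.0
```

```bash
python3 -c "
from mv import *
rep(); save('wrist','w7',(100,0,460,270),2.2)"
```

```text
t 19.725 F-pos mm [-110.3  -70.6   77.5] yaw-F -0.0006 f [-0.6 -0.2 -0.3] w -0.0007307639911657344
```

View pics/w7.png

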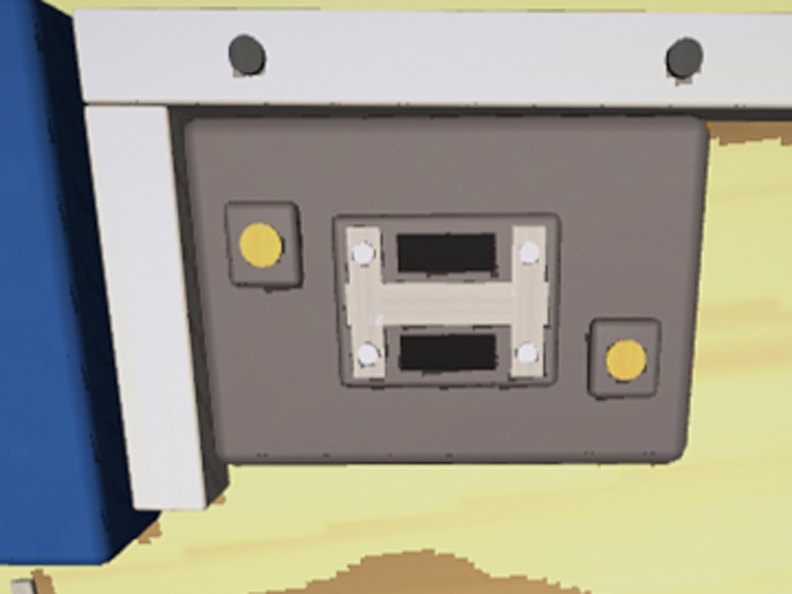

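The grey housing sits in the corner. Its +x edge is at crop row ~117 under the back stop's edge at rows 103–107, and its +y end is at crop x ~185–222 beside the side stop. I'll check the gaps numerically.

```bash
python3 - <<'E'
from mv import *
im=cv2.imread('pics/w7_raw.png').max(2).astype(float)
def cross(prof,lev,start,step):
    k=start
    while (prof[k]-lev)*(prof[k+step]-lev)>0: k+=step
    return k+step*(lev-prof[k])/(prof[k+step]-prof[k])
print("profile col 300 rows 40..62",im[40:62,300].astype(int)); print("profile row 120 cols 168..205",im[120,168:206].astype(int))
rows=[]
for u in range(200,411,15):
    p=im[:,u-2:u+3].mean(1); a=cross(p,150,42,1); k=int(np.argmin(p[int(a):int(a)+9]))+int(a); b=cross(p,85,k,1); rows.append((u,a,b))
r=np.array(rows); A=np.array([wray(u,a,.026) for u,a,b in rows]); B=np.array([wray(u,b,.021) for u,a,b in rows])
print("backstop x",A[:,0]); print("housing +x edge",B[:,0]); 
print("slopes",np.polyfit(A[:,1],A[:,0],1),np.polyfit(B[:,1],B[:,0],1))
rows=[]
for v in range(60,191,10):
    p=im[v-2:v+3].mean(0); s=int(100+(168+(205-168)*(v*2.2-110)/395)/2.2)-6
    a=cross(p,150,s,1); k=int(np.argmin(p[int(a):int(a)+9]))+int(a); b=cross(p,85,k,1); rows.append((v,a,b))
A=np.array([wray(a,v,.026) for v,a,b in rows]); B=np.array([wray(b,v,.021) for v,a,b in rows])
print("sidestop y",A[:,1]); print("housing +y edge",B[:,1]); print(np.polyfit(A[:,0],A[:,1],1),np.polyfit(B[:,0],B[:,1],1))
E
```

```text
profile col 300 rows 40..62 [225 224 224 224 226 222 208 164  93  51  56  51  43  71  97 105 109 114
 118 124 130 132]
profile row 120 cols 168..205 [227 227 227 227 227 227 227 227 227 227 228 229 224 220 183  94  62  65
  65  58  64  77  96 102 109 118 126 131 129 130 130 130 131 131 133 121
  90 110]
backstop x [1.5 1.4 1.4 1.3 1.3 1.2 1.2 1.1 1.1 1.  1.  0.9 0.9 0.9 0.8]
housing +x edge [-1.3 -1.3 -1.3 -1.3 -1.2 -1.2 -1.1 -1.2 -1.  -1.2 -0.9 -1.1 -0.9 -1.1
 -0.9]
slopes [0.0061981  1.53868937] [-0.00351329 -1.36256354]
sidestop y [1.5 1.5 1.5 1.6 1.6 1.6 1.7 1.7 1.7 1.8 1.8 1.8 1.9 1.9]
housing +y edge [-0.8 -0.5 -0.6 -0.6 -0.7 -0.7 -0.7 -0.7 -0.8 -0.8 -0.8 -0.8 -0.8 -0.8]
[-0.00627864  1.44770896] [ 0.00299605 -0.60723609]
```

The housing is about 0.0095 rad ccw of the fixture, so its +y end is still ~1.2 mm off the back stop. I'll press the -x edge nearer the +y end, then the -y end toward its -x side; both pushes turn it cw.

Emit:
{"api": "send_rows", "payload": {"increments": [{"dx": -0.03, "dy": -0.06, "yaw": 0, "dz": 0.0, "claw": 1}, {"dx": -0.03, "dy": -0.06, "yaw": 0, "dz": 0.1, "claw": 1}, {"dx": -0.03, "dy": -0.06, "yaw": 0, "dz": 0.19, "claw": 1}, {"dx": -0.03, "dy": -0.06, "yaw": 0, "dz": 0.2, "claw": 1}, {"dx": -0.015, "dy": -0.06, "yaw": 0, "dz": 0.2, "claw": 1}, {"dx": 0.0, "dy": -0.06, "yaw": 0, "dz": 0.2, "claw": 1}, {"dx": 0.012, "dy": -0.06, "yaw": 0, "dz": 0.2, "claw": 1}, {"dx": 0.018, "dy": -0.06, "yaw": 0, "dz": 0.2, "claw": 1}, {"dx": 0.022, "dy": -0.06, "yaw": 0, "dz": 0.2, "claw": 1}]}}

```text
time: 20.9
tool_pos: [0.5759, 0.1207, -0.0211]
tool_rot: [-0.0, 0.999, -0.052, 0.0]
contact_force: [0.4, 0.1, 0.5]
gripper_width: 0.0
grasp_force: 0.0
```

Emit:
{"api": "send_rows", "payload": {"increments": [{"dx": 0.004, "dy": 0, "yaw": 0, "dz": 0, "claw": 1}, {"dx": 0.008, "dy": 0, "yaw": 0, "dz": 0, "claw": 1}]}}

```text
time: 21.15
tool_pos: [0.5771, 0.1206, -0.0219]
tool_rot: [-0.0, 0.999, -0.052, -0.003]
contact_force: [-10.0, 1.8, 7.1]
gripper_width: 0.0
grasp_force: 5.1
```

```bash
python3 -c "
from mv import *
rep()"
```

```text
t 21.15 F-pos mm [-97.1 -40.4 -21.9] yaw-F -0.0005 f [-10.    1.8   7.1] w 0.00017363262274530653
```

Emit:
{"api": "send_rows", "payload": {"increments": [{"dx": 0.004, "dy": 0, "yaw": 0, "dz": 0, "claw": 1}, {"dx": 0.008, "dy": 0, "yaw": 0, "dz": 0, "claw": 1}, {"dx": 0.008, "dy": 0, "yaw": 0, "dz": 0, "claw": 1}]}}

```text
time: 21.52
tool_pos: [0.5768, 0.1205, -0.0228]
tool_rot: [0.0, 0.999, -0.051, -0.008]
contact_force: [-18.2, 1.6, 12.8]
gripper_width: 0.003
grasp_force: 9.5
```

```bash
python3 -c "
from mv import *
rep()"
```

```text
t 21.525 F-pos mm [-97.4 -40.4 -22.8] yaw-F -0.0001 f [-18.2   1.6  12.8] w 0.0026768234304572823
```

Emit:
{"api": "send_rows", "payload": {"increments": [{"dx": -0.04, "dy": 0, "yaw": 0, "dz": 0, "claw": 1}, {"dx": -0.05, "dy": 0, "yaw": 0, "dz": -0.04, "claw": 1}, {"dx": -0.05, "dy": 0, "yaw": 0, "dz": -0.16, "claw": 1}, {"dx": -0.03, "dy": 0.1, "yaw": -0.12, "dz": -0.16, "claw": 1}, {"dx": 0.0, "dy": 0.2, "yaw": -0.24, "dz": -0.16, "claw": 1}, {"dx": 0.05, "dy": 0.27, "yaw": -0.36, "dz": -0.16, "claw": 1}, {"dx": 0.06, "dy": 0.27, "yaw": -0.48, "dz": -0.16, "claw": 1}, {"dx": 0.06, "dy": 0.27, "yaw": -0.6, "dz": -0.16, "claw": 1}, {"dx": 0.06, "dy": 0.27, "yaw": -0.72, "dz": -0.16, "claw": 1}, {"dx": 0.06, "dy": 0.27, "yaw": -0.84, "dz": -0.16, "claw": 1}, {"dx": 0.06, "dy": 0.27, "yaw": -0.96, "dz": -0.16, "claw": 1}, {"dx": 0.06, "dy": 0.27, "yaw": -1.0, "dz": -0.16, "claw": 1}, {"dx": 0.06, "dy": 0.27, "yaw": -1.0, "dz": -0.16, "claw": 1}]}}

```text
time: 23.15
tool_pos: [0.5993, -0.0176, 0.0584]
tool_rot: [0.0, 0.766, 0.643, 0.0]
contact_force: [-0.7, 0.0, 0.1]
gripper_width: 0.003
grasp_force: 0.0
```

```bash
python3 -c "
from mv import *
to(-.06,-.165,-.022,np.pi/2)"
```

```text
t 23.15 F-pos mm [ -60.8 -175.5   58.4] yaw-F 1.4989 f [-0.7  0.   0.1] w 0.002620191528212145
units [2.120e-02 1.000e-04 1.608e-01] yaw -0.048
```

Emit:
{"api": "send_rows", "payload": {"increments": [{"dx": 0.02, "dy": 0, "yaw": -0.048, "dz": 0.08, "claw": 1}, {"dx": 0.02, "dy": 0, "yaw": -0.048, "dz": 0.15, "claw": 1}, {"dx": 0.02, "dy": 0, "yaw": -0.048, "dz": 0.16, "claw": 1}, {"dx": 0.02, "dy": 0, "yaw": -0.048, "dz": 0.16, "claw": 1}]}}

```text
time: 23.65
tool_pos: [0.6014, -0.0078, -0.0209]
tool_rot: [0.0, 0.742, 0.67, 0.0]
contact_force: [0.3, 0.9, 1.0]
gripper_width: 0.003
grasp_force: 0.0
```

Emit:
{"api": "send_rows", "payload": {"increments": [{"dx": 0.015, "dy": 0, "yaw": 0, "dz": 0, "claw": 1}, {"dx": 0.03, "dy": 0, "yaw": 0, "dz": 0, "claw": 1}, {"dx": 0.04, "dy": 0, "yaw": 0, "dz": 0, "claw": 1}, {"dx": 0.046, "dy": 0, "yaw": 0, "dz": 0, "claw": 1}, {"dx": 0.051, "dy": 0, "yaw": 0, "dz": 0, "claw": 1}, {"dx": 0.056, "dy": 0, "yaw": 0, "dz": 0, "claw": 1}]}}

```text
time: 24.4
tool_pos: [0.6037, 0.0179, -0.0214]
tool_rot: [0.002, 0.742, 0.671, -0.002]
contact_force: [-3.1, -12.4, 2.4]
gripper_width: -0.0
grasp_force: 6.3
```

```bash
python3 -c "
from mv import *
rep()"
```

```text
t 24.4 F-pos mm [ -60.2 -139.8  -21.4] yaw-F 1.5727 f [ -3.1 -12.4   2.4] w -6.217057205894699e-05
```

Emit:
{"api": "send_rows", "payload": {"increments": [{"dx": -0.025, "dy": 0, "yaw": 0, "dz": 0, "claw": 1}, {"dx": -0.035, "dy": 0, "yaw": 0, "dz": -0.05, "claw": 1}, {"dx": -0.035, "dy": 0, "yaw": 0, "dz": -0.17, "claw": 1}, {"dx": 0.0, "dy": -0.05, "yaw": 0.12, "dz": -0.2, "claw": 1}, {"dx": 0.07, "dy": -0.1, "yaw": 0.24, "dz": -0.2, "claw": 1}, {"dx": 0.13, "dy": -0.1, "yaw": 0.36, "dz": -0.2, "claw": 1}, {"dx": 0.13, "dy": -0.1, "yaw": 0.48, "dz": -0.2, "claw": 1}, {"dx": 0.13, "dy": -0.1, "yaw": 0.6, "dz": -0.2, "claw": 1}, {"dx": 0.13, "dy": -0.1, "yaw": 0.72, "dz": -0.2, "claw": 1}, {"dx": 0.13, "dy": -0.1, "yaw": 0.84, "dz": -0.2, "claw": 1}, {"dx": 0.13, "dy": -0.1, "yaw": 0.96, "dz": -0.2, "claw": 1}, {"dx": 0.13, "dy": -0.1, "yaw": 1.0, "dz": -0.2, "claw": 1}, {"dx": 0.13, "dy": -0.1, "yaw": 1.0, "dz": -0.2, "claw": 1}]}}

```text
time: 26.02
tool_pos: [0.5607, 0.0897, 0.0784]
tool_rot: [-0.0, 1.0, -0.015, -0.0]
contact_force: [-0.4, -0.4, -0.9]
gripper_width: -0.006
grasp_force: 0.0
```

```bash
python3 - <<'E'
from mv import *
to(-.05,.07,.1,0)
s=manip.state(); q=s["tool_rot"]; X=R.from_quat([q[1],q[2],q[3],q[0]]).as_matrix(); P=s["tool_pos"]
im=manip.grab_frame('wrist'); cv2.imwrite('pics/w8_raw.png',im[:,:,::-1]); im=im.max(2).astype(float)
g=im[::20,::12]
for r in g[:11]: print(''.join('.' if c>150 else '#' if c<85 else 'g' for c in r))
lab=[wray(*uv,z,P,X) for uv,z in [((320,30),.026)]]
# project fixture/housing edges back to pixels to know where to search
c=manip.camera_params("wrist");T=np.array(c["tool_from_camera"]);K=np.array(c["camera_matrix"])
def px(x,y,z):
    w=np.r_[tow(F,(x,y)),z]; t=X.T@(w-P); v=T[:3,:3].T@(t-T[:3,3]); return (K@v/v[2])[:2]
def edge(a,b,n,z1,lev):  # sample profile along a->b on plane z, return first crossing pixel
    pa,pb=px(*a,z1),px(*b,z1); t=np.linspace(0,1,n); pts=pa+(pb-pa)*t[:,None]
    return cv2.remap(im.astype(np.float32),pts[:,0].astype(np.float32)[None],pts[:,1].astype(np.float32)[None],cv2.INTER_LINEAR)[0],t
def meas(mk):
    A=[];B=[]
    for a,b in mk:
        p,t=edge(a,b,241,.026,0); i=np.argmax(p<150); j=i+4
        k=j+np.argmax(p[j:]>85) if False else None
        m=i+np.argmin(p[i:i+60]); k=m+np.argmax(p[m:]>85)
        pa,pb=px(*a,.026),px(*b,.026)
        A.append(wray(*(pa+(pb-pa)*t[i]),.026,P,X)); B.append(wray(*(pa+(pb-pa)*t[k]),.021,P,X))
    return np.array(A),np.array(B)
A,B=meas([((.012,y),(-.012,y)) for y in np.arange(-.015,-.118,-.008)])
print("back",A[:,0].round(1),B[:,0].round(1),"rel yaw",-np.polyfit(B[:,1],B[:,0],1)[0]+np.polyfit(A[:,1],A[:,0],1)[0])
A,B=meas([((x,.012),(x,-.012)) for x in np.arange(-.012,-.08,-.006)])
print("side",A[:,1].round(1),B[:,1].round(1),"rel yaw",np.polyfit(B[:,0],B[:,1],1)[0]-np.polyfit(A[:,0],A[:,1],1)[0])
E
```

```text
t 26.025 F-pos mm [-110.3  -72.8   78.4] yaw-F 0.0718 f [-0.4 -0.4 -0.9] w -0.005930261748702178
units [ 0.1407 -0.2762 -0.0431] yaw 0.0479
.gggggggggg##.........................................
g.......ggg##......g..................................
........ggg##...###g...............g..................
gggggg##g.gg#...#ggggggggggggggggg####g............#..
###ggggggggg#...#ggggggggggggggggggg.............g.gg.
gg####ggg.gg#...#g..gg..gggggggggggg..................
ggg####gg..g#...#g###g..####g.gggggg..................
gggg###.gggg#...#ggggg........ggggg...................
#gg####g....#...#ggggg..####..gg.gg...................
gggggggg.g..#g..#gggggggggggggggggg...................
gggggggggg..##..###gggggggggggggggg...................
back [12.   2.2  2.1  2.   2.   1.9  1.8  2.   1.7  1.7  1.7  1.6  1.5] [10.8  0.5  0.   0.3  0.2  0.2  0.   0.2  0.   0.  -0.2  0.  -0.4] rel yaw -0.0008292486516466163
side [1.9 1.9 1.9 2.  2.  2.  2.1 2.1 2.2 2.2 2.2 2.3] [0.1 0.2 0.2 0.1 0.2 0.3 0.4 0.4 0.3 0.4 0.5 0.7] rel yaw -0.0008915598451842179
```

Now the relative yaw is about -0.001 rad and both gaps are even, so the housing is flush on both stops. Next is the button.

Emit:
{"api": "send_rows", "payload": {"increments": [{"dx": 0.07, "dy": -0.14, "yaw": 0.048, "dz": -0.02, "claw": 1}, {"dx": 0.143, "dy": -0.279, "yaw": 0.048, "dz": -0.02, "claw": 1}, {"dx": 0.143, "dy": -0.279, "yaw": 0.048, "dz": -0.02, "claw": 1}, {"dx": 0.143, "dy": -0.279, "yaw": 0.048, "dz": 0.02, "claw": 1}, {"dx": 0.143, "dy": -0.279, "yaw": 0.048, "dz": 0.06, "claw": 1}, {"dx": 0.143, "dy": -0.279, "yaw": 0.048, "dz": 0.066, "claw": 1}, {"dx": 0.143, "dy": -0.279, "yaw": 0.048, "dz": 0.066, "claw": 1}]}}

```text
time: 26.95
tool_pos: [0.6358, 0.2261, 0.0446]
tool_rot: [0.0, 0.999, -0.052, -0.001]
contact_force: [1.0, -0.1, 0.3]
gripper_width: 0.004
grasp_force: 0.0
```

```bash
python3 -c "
from mv import *
to(-.049,.0715,.035,0)"
```

```text
t 26.95 F-pos mm [-49.5  70.6  44.6] yaw-F -0.0015 f [ 1.  -0.1  0.3] w 0.004465569584189382
units [ 0.0011 -0.0018  0.0193] yaw -0.001
```

Emit:
{"api": "send_rows", "payload": {"increments": [{"dx": 0, "dy": 0, "yaw": 0, "dz": 0.006, "claw": 1}, {"dx": 0, "dy": 0, "yaw": 0, "dz": 0.012, "claw": 1}, {"dx": 0, "dy": 0, "yaw": 0, "dz": 0.016, "claw": 1}, {"dx": 0, "dy": 0, "yaw": 0, "dz": 0.02, "claw": 1}]}}

```text
time: 27.45
tool_pos: [0.6366, 0.2271, 0.0357]
tool_rot: [0.0, 0.999, -0.052, 0.0]
contact_force: [-0.8, -1.0, 1.5]
gripper_width: 0.0
grasp_force: 1.0
```

Emit:
{"api": "send_rows", "payload": {"increments": [{"dx": 0, "dy": 0, "yaw": 0, "dz": 0.004, "claw": 1}, {"dx": 0, "dy": 0, "yaw": 0, "dz": 0.008, "claw": 1}]}}

```text
time: 27.7
tool_pos: [0.6367, 0.2271, 0.0319]
tool_rot: [0.0, 0.999, -0.052, 0.0]
contact_force: [-2.1, -0.9, 4.9]
gripper_width: -0.001
grasp_force: 2.1
```

Emit:
{"api": "send_rows", "payload": {"increments": [{"dx": 0, "dy": 0, "yaw": 0, "dz": 0.004, "claw": 1}, {"dx": 0, "dy": 0, "yaw": 0, "dz": 0.006, "claw": 1}]}}

```text
time: 27.95
tool_pos: [0.6368, 0.2272, 0.0306]
tool_rot: [0.0, 0.999, -0.051, -0.0]
contact_force: [-7.6, -2.2, 13.7]
gripper_width: -0.003
grasp_force: 7.2
```

Emit:
{"api": "send_rows", "payload": {"increments": [{"dx": 0, "dy": 0, "yaw": 0, "dz": 0.004, "claw": 1}, {"dx": 0, "dy": 0, "yaw": 0, "dz": 0.004, "claw": 1}, {"dx": 0, "dy": 0, "yaw": 0, "dz": 0.004, "claw": 1}]}}

```text
time: 28.32
tool_pos: [0.6368, 0.2272, 0.0305]
tool_rot: [0.0, 0.999, -0.051, -0.0]
contact_force: [-10.7, -4.1, 18.9]
gripper_width: 0.0
grasp_force: 9.6
```

Emit:
{"api": "send_rows", "payload": {"increments": [{"dx": 0, "dy": 0, "yaw": 0, "dz": -0.015, "claw": 1}, {"dx": 0, "dy": 0, "yaw": 0, "dz": -0.04, "claw": 1}, {"dx": 0, "dy": 0, "yaw": 0, "dz": -0.15, "claw": 1}, {"dx": 0, "dy": 0, "yaw": 0, "dz": -0.26, "claw": 1}, {"dx": 0, "dy": 0, "yaw": 0, "dz": -0.3, "claw": 1}, {"dx": -0.12, "dy": 0.12, "yaw": 0, "dz": -0.3, "claw": 1}, {"dx": -0.24, "dy": 0.24, "yaw": 0, "dz": -0.3, "claw": 1}, {"dx": -0.34, "dy": 0.36, "yaw": 0, "dz": -0.3, "claw": 1}, {"dx": -0.34, "dy": 0.48, "yaw": 0, "dz": -0.3, "claw": 1}, {"dx": -0.34, "dy": 0.6, "yaw": 0, "dz": -0.3, "claw": 1}, {"dx": -0.34, "dy": 0.7, "yaw": 0, "dz": -0.3, "claw": 1}, {"dx": -0.34, "dy": 0.8, "yaw": 0, "dz": -0.3, "claw": 1}, {"dx": -0.34, "dy": 0.8, "yaw": 0, "dz": -0.3, "claw": 1}]}}

```text
time: 29.95
tool_pos: [0.425, -0.1559, 0.1754]
tool_rot: [-0.0, 0.999, -0.054, -0.001]
contact_force: [-0.0, -0.0, 0.4]
gripper_width: 0.002
grasp_force: 0.0
```

```bash
python3 - <<'E'
from mv import *
rep()
a=cv2.imread('pics/top0_raw.png').astype(int); b=manip.grab_frame('top')[:,:,::-1]; cv2.imwrite('pics/topf_raw.png',b)
d=(np.abs(b.astype(int)-a).max(2)>35).astype(np.uint8); d=cv2.morphologyEx(d,cv2.MORPH_OPEN,np.ones((3,3),np.uint8))
n,l,st,c=cv2.connectedComponentsWithStats(d)
for i in range(1,n):
    if st[i,4]>25: print(st[i],c[i].round())
E
```

```text
t 29.95 F-pos mm [-220.1 -331.   175.4] yaw-F -0.0048 f [-0.  -0.   0.4] w 0.0023433521157325554
[ 246  188   96   85 4380] [294. 229.]
[  265   227   368   253 33479] [424. 379.]
[340 337   7   6  38] [343. 340.]
[331 345  12  17 117] [336. 353.]
[324 364  17  15 148] [330. 372.]
[ 192  440   76   40 1580] [229. 466.]
[333 457  24  23 327] [345. 471.]
```

```bash
python3 -c "
from plant import manip
print(manip.job_done())"
```

```text
the job is handed in; nothing more can be done
None
```

The grey housing is flush against both stops (measured within about 0.001 rad). After that I pressed the green button until it bottomed out and released it, and I handed the job in at about 30 s with the arm clear of everything.

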